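# Load the frame joiner's nail cassettes

### The arm

A 6-joint arm with a two-finger parallel gripper is mounted at the origin on the work surface. World frame = base frame: x ahead of the robot, y to its left, z up, the work surface at z = 0. Lengths are in mm, angles in rad, forces in N, time in s.
With the tool pointing down it reaches from about 275 to 750 mm from the base axis. Payload 10.2 kg.
Tool frame: the origin (TCP) lies between the finger pads; the fingertips stand 11 mm ahead of it and the grasp point (between the pads) lies 8 mm behind it; z points along the fingers, y is the line along which they close (so a half turn about z gives the same grasp; the last joint's range is limited). The gripper opens to 85 mm and grips with 20 to 120 N. Pads are 22 mm wide; open, the fingers measure 114 mm over their backs; the gripper's body (76 mm by 85 mm) begins 54 mm behind the grasp point. The pads swing forward as they close: fully open they stand 13 mm farther back than shut.
Start: joints at [1.072, 0.313, 1.498, -0, 1.331, -0.223], TCP at [142.979, 505.162, 242.294] pointing down, gripper open.
Joint ranges: [-2.94, 2.94], [-0.97, 2.17], [0.19, 2.56], [-1.23, 4.37], [0.02, 3.11], [-2.88, 2.88]. Speed limits (rad/s): [2.39, 2.39, 3.01, 3.14, 3.14, 3.14].

### API

Orientations are given as a unit quaternion [w, x, y, z].
In Python, from rig import sense, eyes, finish_job gives the robot as it stands.
- The arm moves only by the shell command python3 -m jog 'ROWS' [FORCE]. ROWS is JSON, a list of rows, each a list of 7 numbers: the shift along the tool's x, y, z in m, then the turn, a rotation vector about the tool's x, y, z in rad, then the finger opening in m, from 0 to 0.0854. In form: [[dx, dy, dz, rx, ry, rz, gripper], ...]. A call has 1 to 5 rows; each row shifts and turns the commanded pose from where the row before left it, along the tool's axes as they then stand; what a row does not reach is not made up. A row lasts 1/10 s, in which the tool goes at most 50 mm and 8.59 degrees, less where a joint would pass 70% of its speed; a pose out of reach is approached as far as the arm can. A call is refused whole if a number of a shift passes 0.05 or a number of a turn 0.15, either way. A call with a gripper value outside its range is refused whole. The fingers move at their own pace and stop on an object; FORCE is the grip in N (left out, the last holds). Time passes only in rows, so rows that do not move let the fingers close. It gives the time, the measured TCP pose, the force, the opening and the grip force at its end, in the units of the state.
- sense(): the state, without advancing time (a new reading comes with each control period).
- eyes.capture(name): name is "scene" or "top" or "wrist"; returns the picture (400x640x3 uint8, red, green, blue); there is no depth.
- eyes.calibration(name): a dict with "fx", "fy", "cx", "cy" (pixels), "cam_to_world" (4x4, takes a point from camera to world coordinates); the wrist camera has in their place "mount" (4x4, takes a point from camera to tool coordinates, whose origin is the TCP and whose axes are the flange's). Camera axes: x right, y down, z forward; pixel columns grow to the right and rows downward; lengths in mm; the calibration is good to about 2 mm. The wrist camera is an equidistant fisheye: a pixel r from the principal point sees the ray r / f radians off the axis. A picture is of the moment at which its call begins: read the wrist's pose just before it. calibration takes no time and is no camera call.
- finish_job(): hands the job in; it is judged then, once.
The state is a dict: "time_s": time; "joints": joint angles; "dq": joint speeds; "tau": joint torques, N m; "eef_pos": TCP position; "ee_rot": TCP orientation; "force": force on the tool from outside, world axes, zero at the start; "wrist_torque": the same for the moment, N m; "grip_width": opening from 0.0 (shut) to 1.0 (fully open); "grip_force": force on a finger pad.
Only numpy, scipy, OpenCV 4.12 (cv2) and the standard library are available. Lean on these libraries where they do the work, as an engineer would, in place of code of your own. Each camera call takes 0.05 s, during which the arm holds its last target. There are 200 camera calls.

### The job

Load the frame joiner's magazine: take the two flat nail cassettes out of their sloping cradles and put each in the well of its own length. Enter each tilted, its toe under the well's cross bar, then straighten it upright until it sits flat on the floor of the well; let go of both. Do not shift or knock over the other things on the bench.

Things in the scene. Friction and masses are not known exactly. Their poses are not given: they have to be found in the camera images.
- cassette_long: the longer, taller nail cassette: flat aluminium plate 110 mm long (x), 12 thick (y), 140 tall (z, up), about 280 g, with a toe 18 mm high, as thick, sticking out 22 mm at the bottom of its -x end. Origin: middle of the plate's underside, toe not counted. Starts on edge in its cradle, leaning 30 degrees sideways to its own +y, roughly towards the robot, toe to the robot's right.
- toe_long (a point): tip of that cassette's toe: middle of the tip's bottom edge, at x = -77 mm, y = z = 0 in the cassette's frame
- well_long: steel well for the long cassette on the grey plate: slot 140 mm long (x), 15 wide, floor 8 mm over the origin, which lies under the inner face of the toe end wall, mid-width. Walls 6 thick: sides and heel end (far from the robot) 30 over the floor, toe end (near it) 22. Cross bar over the slot, x 0 to 12, 26 to 36 over the floor, with cheeks to 39 beside it.
- seat_long (a point): where the long cassette's origin belongs when home: on that well's floor at x = 81 mm, axes as the well (4 mm play each way along x). A level cassette cannot pass the cross bar: the toe goes under it with the cassette tilted toe-down 20 to 30 degrees. Flared side guides reach 40 mm over the floor, 28 mm apart at the top.
- cradle_long: fixed plywood cradle of the long cassette: base 166 by 90 by 8 mm, origin on the table, axes as the cassette's but level; the cassette's origin starts 26 mm above it. A ledge with lip and end stops holds the lowest 14 mm; two bars near the plate's ends back it to 62 mm up; its middle and upper part are free on both faces. Draw it out along its own z.
- cassette_short: the shorter, lower nail cassette: flat aluminium plate 80 mm long (x), 12 thick (y), 105 tall (z, up), about 180 g, with a toe 18 mm high, as thick, sticking out 22 mm at the bottom of its -x end. Origin: middle of the plate's underside, toe not counted. Starts on edge in its cradle, leaning 30 degrees sideways to its own +y, roughly towards the robot, toe to the robot's right.
- toe_short (a point): tip of that cassette's toe: middle of the tip's bottom edge, at x = -62 mm, y = z = 0 in the cassette's frame
- well_short: steel well for the short cassette on the grey plate: slot 110 mm long (x), 15 wide, floor 8 mm over the origin, which lies under the inner face of the toe end wall, mid-width. Walls 6 thick: sides and heel end (far from the robot) 30 over the floor, toe end (near it) 22. Cross bar over the slot, x 0 to 12, 26 to 36 over the floor, with cheeks to 39 beside it.
- seat_short (a point): where the short cassette's origin belongs when home: on that well's floor at x = 66 mm, axes as the well (4 mm play each way along x). A level cassette cannot pass the cross bar: the toe goes under it with the cassette tilted toe-down 20 to 30 degrees. Flared side guides reach 40 mm over the floor, 28 mm apart at the top.
- cradle_short: fixed plywood cradle of the short cassette: base 136 by 90 by 8 mm, origin on the table, axes as the cassette's but level; the cassette's origin starts 26 mm above it. A ledge with lip and end stops holds the lowest 14 mm; two bars near the plate's ends back it to 62 mm up; its middle and upper part are free on both faces. Draw it out along its own z.
- plate: grey magazine plate (fixed), 220 by 180 by 12 mm, carrying both wells; origin under its centre; wells' origins at x = -80 mm, y = +42 and -42 mm, z = 12 mm
- glue: bystander: white glue bottle, 50 mm diameter, 115 mm tall, standing between cradles and plate; origin at its base
- can: bystander: steel spray can, 56 mm diameter, 180 mm tall, standing behind the glue bottle; origin at its base
- tape: bystander: roll of white tape lying flat, 100 mm diameter, 40 mm high; origin under its centre
- jar: bystander: jar, 60 mm diameter, 70 mm tall; origin at its base
- driver: bystander: screwdriver lying on the table, 200 mm long
- moulding: bystander: dark frame moulding with a brass-coloured edge lying flat, 240 by 30 by 28 mm, along its x; origin under its centre
- offcut: bystander: pale moulding offcut lying flat, 130 by 36 by 30 mm, along its x; origin under its centre
- lamp: magnifier lamp (fixed): base 100 mm diameter, thin pole, 110 mm diameter head at 232 to 248 mm height, its centre 50 mm to its +x; origin at the foot of the pole
There are look-alikes about, which are no part of the job. What is shaped like the cassette_long but green is not meant.

How it is judged (in metres and radians):
On the way:
1. one of the cassettes stands tilted toe-down (12 degrees or more) with the tip of its toe inside the toe end of its own well (((angle between cassette_long's own x axis and vertical below 1.36 rad and z of toe_long in the frame of well_long below 0.03 m and x of toe_long in the frame of well_long between -0.005 and 0.04 m and y of toe_long in the frame of well_long between -0.006 and 0.006 m) or (angle between cassette_short's own x axis and vertical below 1.36 rad and z of toe_short in the frame of well_short below 0.03 m and x of toe_short in the frame of well_short between -0.005 and 0.04 m and y of toe_short in the frame of well_short between -0.006 and 0.006 m))), for 0.1 s.
At the end, for the whole second after the job is handed in: Both cassettes stand in the wells of their own length: origin within 8 mm along, 4 mm across and 4 mm in height of its seat, upright and in line with the well within 5 degrees, toe under the cross bar, at rest and released (x of cassette_long in the frame of seat_long between -0.008 and 0.008 m and y of cassette_long in the frame of seat_long between -0.004 and 0.004 m and z of cassette_long in the frame of seat_long between -0.004 and 0.004 m and angle between each of cassette_long, cassette_short's own z axis and vertical below 0.09 rad and angle between the x axis of cassette_long and the x axis of seat_long, either way round below 0.09 rad and linear speed of each of cassette_long, cassette_short below 0.02 m/s and angular speed of each of cassette_long, cassette_short below 0.2 rad/s and x of cassette_short in the frame of seat_short between -0.008 and 0.008 m and y of cassette_short in the frame of seat_short between -0.004 and 0.004 m and z of cassette_short in the frame of seat_short between -0.004 and 0.004 m and angle between the x axis of cassette_short and the x axis of seat_short, either way round below 0.09 rad); the robot touches nothing.
It fails at once if a loose bystander (spray can, glue, tape, jar, screwdriver, moulding, offcut) is shifted by more than 30 mm or knocked over (distance of any of can, glue, tape, jar, driver, moulding, offcut from where it was at the start of the episode above 0.03 m or angle between any of glue, jar, can's own z axis and vertical above 0.6 rad).
It also fails if it takes over 69 s, if anything falls off the work surface, if the arm or the gripper's body presses on something with over 40 N, if the wrist force passes 120 N, or if a joint passes its speed limit or range.

## Working session

There is one attempt and no reset: what is moved stays moved. The work goes in short steps, Python scripts to look and compute and a shell command to move; the robot and the scene stay as the last step left them, time stands still between calls to the robot, and variables do not carry over. Pictures are saved under pics/ and viewed, at most 10 in all, crops included, and the job is handed in when it is done.

```bash
ls; mkdir -p pics; python3 - <<'E'
from rig import sense, eyes
import cv2, numpy as np
s=sense(); print({k:np.round(v,3).tolist() for k,v in s.items()})
for n in ("scene","top"):
    im=eyes.capture(n); cv2.imwrite(f"pics/{n}0.png",im[...,::-1])
    c=eyes.calibration(n); print(n,c['fx'],c['fy'],c['cx'],c['cy'],np.round(c['cam_to_world'],3).tolist())
c=eyes.calibration("wrist");print({k:np.round(v,3).tolist() for k,v in c.items()})
E
```

```text
pics
{'time_s': 0.0, 'joints': [1.072, 0.313, 1.498, -0.0, 1.331, -0.223], 'dq': [-0.002, 0.002, 0.0, -0.001, -0.002, 0.0], 'tau': [-0.001, -41.226, -25.974, -0.0, 0.004, 0.0], 'eef_pos': [142.879, 504.922, 241.733], 'ee_rot': [-0.0, 0.137, 0.991, -0.001], 'force': [0.276, 0.045, -0.039], 'wrist_torque': [-0.034, 0.058, -0.018], 'grip_force': 0.0, 'grip_width': 0.997}
scene 493.529100040539 493.529100040539 324.74507729737775 211.46660804714094 [[0.141, 0.588, -0.797, 1645.842], [0.99, -0.091, 0.108, -174.066], [-0.009, -0.804, -0.594, 885.141], [0.0, 0.0, 0.0, 1.0]]
top 410.71977425042553 410.71977425042553 323.7374073262148 199.8485977194532 [[0.003, -0.994, 0.108, 413.613], [-1.0, -0.006, -0.022, -15.454], [0.022, -0.108, -0.994, 1075.107], [0.0, 0.0, 0.0, 1.0]]
{'fx': 309.707, 'fy': 309.707, 'cx': 315.78, 'cy': 199.148, 'mount': [[0.0, -0.951, -0.308, 79.183], [1.0, 0.001, -0.001, -0.173], [0.001, -0.308, 0.951, -131.111], [0.0, 0.0, 0.0, 1.0]]}
```

View pics/scene0.png

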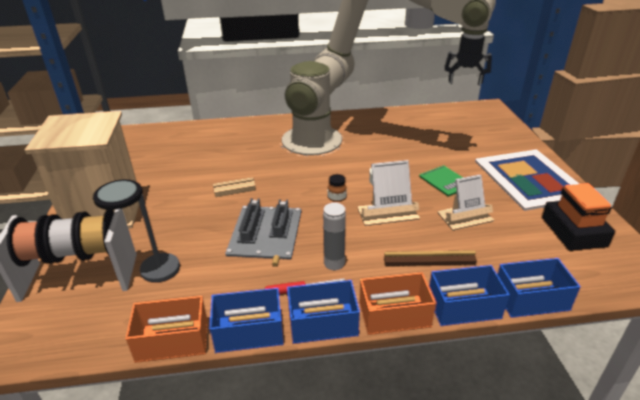

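View pics/top0.png

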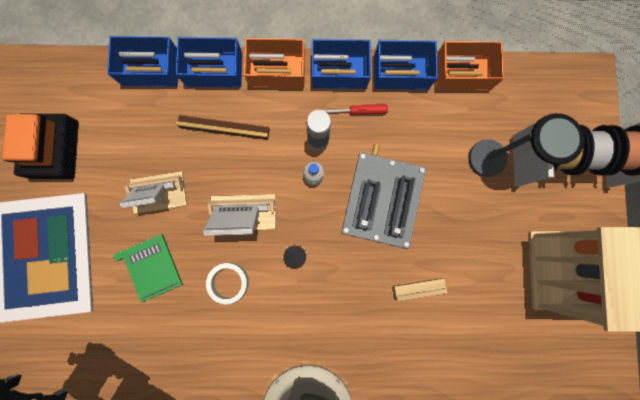

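The scene view shows the robot at the back, the plate with two wells at (265,230), the long cassette in its cradle at (390,190), the short one at (468,195) and the green card-like plate at (443,180). In the top view the long cassette is at (232,218), the short at (148,193), and the plate at (385,200), with the shorter slot at (367,205) and the longer at (398,205).

Candidates for cassette_long: grey at (232,218) and green at (148,268). Grey is the one meant, because green is ruled out. I'll confirm this in an enlarged crop.

```bash
cat > h.py <<'E'
import numpy as np, cv2
from scipy.spatial.transform import Rotation as R
from rig import sense, eyes
def pose():
    s=sense(); q=s['ee_rot']; T=np.eye(4); T[:3,:3]=R.from_quat([q[1],q[2],q[3],q[0]]).as_matrix(); T[:3,3]=s['eef_pos']; return T
def ray(name,uv,T=None):
    "origin, unit directions (world)"
    c=eyes.calibration(name); uv=np.atleast_2d(uv).astype(float)
    a=(uv-[c['cx'],c['cy']])/[c['fx'],c['fy']]
    if name=='wrist':
        r=np.linalg.norm(a,axis=1,keepdims=True); d=np.hstack([a*np.sinc(r/np.pi),np.cos(r)]); M=T@np.array(c['mount'])
    else:
        d=np.hstack([a,np.ones((len(a),1))]); M=np.array(c['cam_to_world'])
    d=d@M[:3,:3].T; return M[:3,3],d/np.linalg.norm(d,axis=1,keepdims=True)
def onz(name,uv,z,T=None):
    o,d=ray(name,uv,T); return o+d*((z-o[2])/d[:,2])[:,None]
def proj(name,p,T=None):
    c=eyes.calibration(name); M=np.array(c['cam_to_world']) if name!='wrist' else T@np.array(c['mount'])
    p=(np.atleast_2d(p)-M[:3,3])@M[:3,:3]
    if name=='wrist':
        n=np.linalg.norm(p[:,:2],axis=1,keepdims=True); a=p[:,:2]/n*np.arctan2(n,p[:,2:])
    else: a=p[:,:2]/p[:,2:]
    return a*[c['fx'],c['fy']]+[c['cx'],c['cy']]
E
python3 - <<'E'
from h import *
im=cv2.imread('pics/top0.png')
a=cv2.resize(im[165:245,115:285],None,fx=4.5,fy=4.5,interpolation=cv2.INTER_CUBIC)
b=cv2.resize(im[150:250,340:430],None,fx=2.3,fy=2.3,interpolation=cv2.INTER_CUBIC)
g=cv2.resize(im[225:310,105:195],None,fx=2.3,fy=2.3,interpolation=cv2.INTER_CUBIC)
o=np.zeros((600,800,3),np.uint8); o[:360,:765]=a[:,:765]; o[365:365+b.shape[0],:b.shape[1]]=b; o[365:365+g.shape[0],250:250+g.shape[1]]=g
cv2.imwrite('pics/crop1.png',o)
# rough: table z positions
for n,uv,z in [('long',(232,218),90),('short',(148,193),70),('plate',(385,200),12),('sw',(367,205),50),('lw',(400,205),50),('glue',(313,173),115),('can',(318,118),180),('jar',(294,257),70),('lamp',(556,138),240)]:
    print(n,onz('top',uv,z).round(0))
E
```

```text
long [[476. 182.  90.]]
short [[537. 392.  70.]]
plate [[ 529. -199.   12.]]
sw [[ 512. -147.   50.]]
lw [[ 513. -230.   50.]]
glue [[581. -11. 115.]]
can [[695. -22. 180.]]
jar [[383.  34.  70.]]
lamp [[ 638. -523.  240.]]
```

View pics/crop1.png

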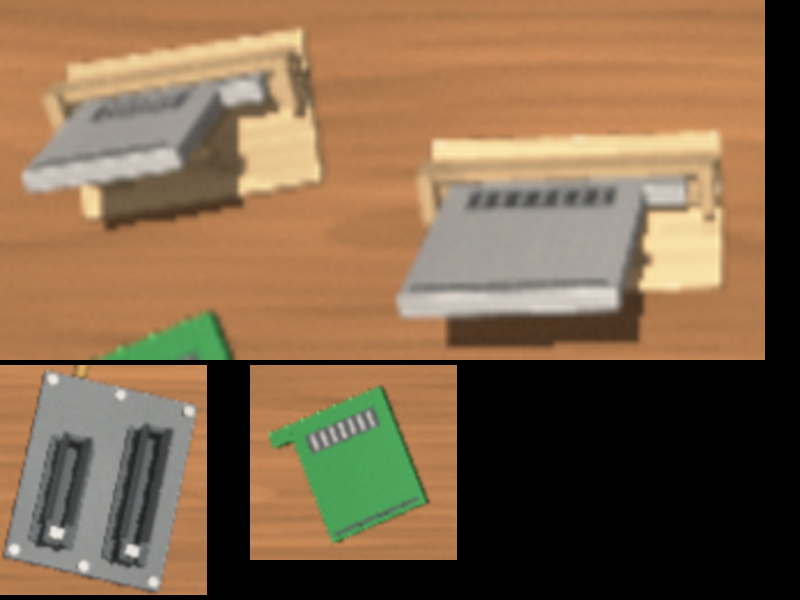

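The crop confirms it. The grey long cassette and the grey short one sit in their cradles, and the green one lies flat, so it is ruled out. The long well is the right-hand slot and the short well the left; the white bars mark the toe ends near the robot.

```bash
python3 - <<'E'
from h import *
def show(n,l,r,z):
    p=onz('top',[l,r],z); d=p[0]-p[1]; print(n,'heel/toe top',p.round(1).tolist(),'len',np.linalg.norm(d).round(1),'yaw x',np.degrees(np.arctan2(d[1],d[0])).round(1),'mid',p.mean(0).round(1))
show('long',(204.3,232.3),(253,230.8),147.2)
show('short',(120.8,205.2),(155.4,200.6),116.9)
q=np.array([(46,7),(197,45),(155,225),(7,190)])/2.3+[340,150]
p=onz('top',q,12);print(p.round(1).tolist(),p.mean(0).round(1))
for i in range(4): d=p[(i+1)%4]-p[i];print(np.linalg.norm(d).round(1),np.degrees(np.arctan2(d[1],d[0])).round(1))
print('bars',onz('top',[(364.8,223),(397.4,230.9)],56).round(1).tolist())
E
```

```text
long heel/toe top [[439.6, 231.5, 147.2], [443.4, 122.9, 147.2]] len 108.7 yaw x 92.0 mid [441.5 177.2 147.2]
short heel/toe top [[502.3, 434.1, 116.9], [513.5, 355.1, 116.9]] len 79.8 yaw x 98.0 mid [507.9 394.6 116.9]
[[653.8, -134.2, 12.0], [610.8, -307.6, 12.0], [405.4, -255.3, 12.0], [443.9, -89.0, 12.0]] [ 528.5 -196.5   12. ]
178.7 -103.9
211.9 165.7
170.8 77.0
214.6 -12.2
bars [[466.7, -140.1, 56.0], [447.4, -221.2, 56.0]]
```

```bash
cat >> h.py <<'E'
from scipy.linalg import logm, expm
def rows(T0,T1,n=None):
    "equal tool-frame rows from T0 to T1 (screw)"
    D=np.linalg.inv(T0)@T1; L=np.real(logm(D))
    if n is None:
        n=max(1,int(np.ceil(max(np.linalg.norm(R.from_matrix(D[:3,:3]).as_rotvec())/.145, np.linalg.norm(D[:3,3])/45))))
    S=np.real(expm(L/n)); r=np.r_[S[:3,3]/1000,R.from_matrix(S[:3,:3]).as_rotvec()]
    print(n,'x',r.round(4).tolist()); return n
def cass(p,yaw,lean=0,pitch=0):
    "cassette frame; yaw of x (deg), lean to +y, pitch toe-down"
    T=np.eye(4); T[:3,:3]=(R.from_euler('z',yaw,degrees=True)*R.from_euler('y',-pitch,degrees=True)*R.from_euler('x',-lean,degrees=True)).as_matrix(); T[:3,3]=p; return T
def tool(C,x,z):
    "tool pose whose TCP is at cassette (x,0,z), fingers along -z, tool x = cassette x"
    G=np.eye(4); G[:3,:3]=np.diag([1,-1,-1]); G[:3,3]=[x,0,z]; return C@G
E
cat > t.py <<'E'
from h import *
def atop(top,yaw,H):  # cassette pose from top mid, lean 30
    C=cass([0,0,0],yaw,30); C[:3,3]=np.array(top)-C[:3,:3]@[0,0,H]; return C
E
python3 - <<'E'
from t import *
C=atop([441.5,177.2,147.2],92,140); print('origin',C[:3,3].round(1)); print(C[:3,:3].round(2).tolist())
T=pose(); W=tool(C,0,200); print(W.round(2).tolist()); rows(T,W)
E
```

```text
origin [511.5 179.6  26. ]
[[-0.03, -0.87, -0.5], [1.0, -0.03, -0.02], [0.0, -0.5, 0.87]]
[[-0.03, 0.87, 0.5, 411.52], [1.0, 0.03, 0.02, 176.15], [0.0, 0.5, -0.87, 199.16], [0.0, 0.0, 0.0, 1.0]]
10 x [-0.0447, -0.0035, 0.0062, -0.0453, -0.0329, 0.123]
```

```bash
python3 -m jog '[[-0.0447,-0.0035,0.0062,-0.0453,-0.0329,0.123,0.06],[-0.0447,-0.0035,0.0062,-0.0453,-0.0329,0.123,0.06],[-0.0447,-0.0035,0.0062,-0.0453,-0.0329,0.123,0.06],[-0.0447,-0.0035,0.0062,-0.0453,-0.0329,0.123,0.06],[-0.0447,-0.0035,0.0062,-0.0453,-0.0329,0.123,0.06]]' 60
python3 -m jog '[[-0.0447,-0.0035,0.0062,-0.0453,-0.0329,0.123,0.06],[-0.0447,-0.0035,0.0062,-0.0453,-0.0329,0.123,0.06],[-0.0447,-0.0035,0.0062,-0.0453,-0.0329,0.123,0.06],[-0.0447,-0.0035,0.0062,-0.0453,-0.0329,0.123,0.06],[-0.0447,-0.0035,0.0062,-0.0453,-0.0329,0.123,0.06]]'
python3 - <<'E'
from t import *
C=atop([441.5,177.2,147.2],92,140); W=tool(C,0,200)
print(sense()['time_s'],np.round(sense()['joints'],2)); rows(pose(),W)
E
```

```text
time_s: 0.6
eef_pos: [328.8, 380.3, 220.0]
ee_rot: [0.096, 0.431, 0.892, 0.1]
force: [0.7, -0.1, 0.6]
grip_width: 0.703
grip_force: 0.0
time_s: 1.1
eef_pos: [412.0, 174.3, 199.6]
ee_rot: [0.18, 0.673, 0.693, 0.187]
force: [1.7, -0.5, -0.1]
grip_width: 0.703
grip_force: 0.0
1.1 [ 0.18 -0.03  2.11 -0.14  0.54  0.25]
1 x [0.0018, -0.0006, 0.0001, 0.0028, 0.0007, -0.0056]
```

```bash
python3 -m jog '[[0,0,0,0,0,0,0.06],[0,0,0,0,0,0,0.06]]' >/dev/null; python3 - <<'E'
from t import *
T=pose(); im=eyes.capture('wrist')[...,::-1]; cv2.imwrite('pics/w1.png',im); np.save('w1.npy',T)
C=atop([441.5,177.2,147.2],92,140)
P=np.array([[-55,0,140],[55,0,140],[-77,0,0]]); 
print(proj('wrist',(P@C[:3,:3].T)+C[:3,3],T).round(1).tolist())
E
```

```text
[[315.9, 290.3], [315.7, 139.6], [316.0, 237.7]]
```

View pics/w1.png

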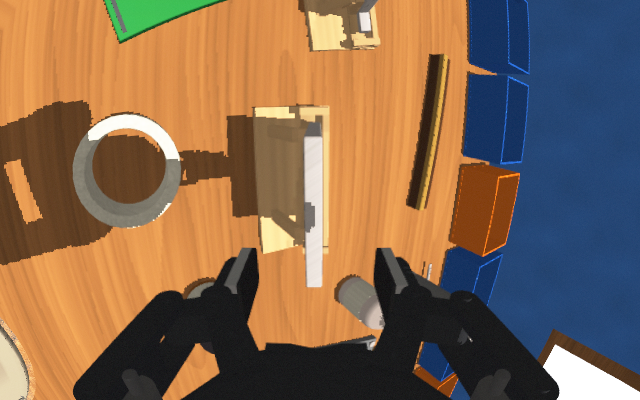

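The wrist view shows the long cassette's top edge running from (313.5,135) to (314.5,287), against the predicted (315.7,140) to (315.9,290). It is aligned, about 2 mm further along +x. I'll go in and grip.

```bash
python3 -m jog '[[0.002,0.0005,0.032,0,0,-0.003,0.06],[0.001,0,0.032,0,0,-0.003,0.06],[0,0,0.031,0,0,0,0.06],[0,0,0,0,0,0,0.03],[0,0,0,0,0,0,0.0]]' 80
python3 -m jog '[[0,0,0,0,0,0,0.0],[0,0,0,0,0,0,0.0],[0,0,0,0,0,0,0.0]]'
python3 - <<'E'
from t import *
C=atop([441.5,177.2,147.2],92,140); C[:3,3]+=C[:3,0]*2
print((np.linalg.inv(C)@pose()).round(3).tolist())
E
```

```text
time_s: 1.85
eef_pos: [459.3, 181.8, 117.9]
ee_rot: [0.18, 0.668, 0.697, 0.186]
force: [0.7, 0.5, -1.3]
grip_width: 0.37
grip_force: 0.0
time_s: 2.15
eef_pos: [458.5, 181.4, 118.6]
ee_rot: [0.18, 0.669, 0.697, 0.186]
force: [-7.4, 3.3, 4.7]
grip_width: 0.127
grip_force: 77.7
[[1.0, 0.006, 0.001, 1.554], [0.006, -1.0, -0.0, -0.592], [0.001, 0.0, -1.0, 106.681], [0.0, 0.0, 0.0, 1.0]]
```

```bash
cat >> t.py <<'E'
WY=-13.3; WELL={'long':[441,-219,12],'short':[460.3,-137.2,12]}; TOE={'long':77,'short':62}
def ins(n,tx,tz,pitch,wy=None,well=None):
    "cassette pose with toe tip at well (tx,0,floor+tz)"
    wy=WY if wy is None else wy; W=cass(WELL[n] if well is None else well,wy)
    C=cass([0,0,0],wy,0,pitch); p=(W@[tx,0,8+tz,1])[:3]
    C[:3,3]=p+C[:3,:3]@[TOE[n],0,0]; return C
E
python3 - <<'E'
from t import *
G=np.array([0,106.0])
T=pose()
A=T.copy(); A[:3,3]-=T[:3,2]*100
B=tool(ins('long',60,110,0),0,106)
M=tool(cass([450,20,165],40),0,106)
B2=tool(ins('long',60,100,25),0,106)
pts=np.array([[-77,0,0],[55,0,0]])
for X,Y in((A,M),(M,B2)):
    n=rows(X,Y); D=np.linalg.inv(X)@Y; L=np.real(logm(D))
    for k in range(0,n+1,2):
        Z=X@np.real(expm(L*k/n)); C=Z@np.linalg.inv(tool(np.eye(4),0,106)); print(Z[:3,3].round(0),((pts@C[:3,:3].T)+C[:3,3]).round(0).tolist())
E
python3 -m jog '[[0,0,-0.01,0,0,0,0.0],[0,0,-0.02,0,0,0,0.0],[0,0,-0.03,0,0,0,0],[0,0,-0.04,0,0,0,0.0]]'
```

```text
8 x [-0.0168, 0.0145, -0.005, 0.0609, -0.0297, 0.1115]
[409. 179. 205.] [[465.0, 105.0, 114.0], [459.0, 236.0, 113.0]]
[429. 145. 227.] [[456.0, 67.0, 126.0], [480.0, 196.0, 132.0]]
[443. 106. 245.] [[440.0, 31.0, 138.0], [493.0, 151.0, 146.0]]
[451.  64. 260.] [[418.0, -2.0, 151.0], [497.0, 103.0, 157.0]]
[450.  20. 271.] [[391.0, -29.0, 165.0], [492.0, 55.0, 165.0]]
8 x [-0.0012, 0.0346, 0.0038, -0.0254, 0.0505, 0.1144]
[450.  20. 271.] [[391.0, -29.0, 165.0], [492.0, 55.0, 165.0]]
[490. -37. 264.] [[433.0, -70.0, 151.0], [550.0, -11.0, 165.0]]
[ 516. -101.  259.] [[466.0, -119.0, 139.0], [591.0, -88.0, 168.0]]
[ 527. -169.  255.] [[489.0, -174.0, 129.0], [614.0, -173.0, 172.0]]
[ 524. -239.  249.] [[499.0, -233.0, 120.0], [616.0, -260.0, 176.0]]
time_s: 2.55
eef_pos: [408.1, 178.9, 205.1]
ee_rot: [0.18, 0.669, 0.697, 0.186]
force: [1.0, -0.2, -1.6]
grip_width: 0.128
grip_force: 78.1
```

```bash
python3 -m jog '[[-0.0168,0.0145,-0.005,0.0609,-0.0297,0.1115,0],[-0.0168,0.0145,-0.005,0.0609,-0.0297,0.1115,0],[-0.0168,0.0145,-0.005,0.0609,-0.0297,0.1115,0],[-0.0168,0.0145,-0.005,0.0609,-0.0297,0.1115,0]]' >/dev/null
python3 -m jog '[[-0.0168,0.0145,-0.005,0.0609,-0.0297,0.1115,0],[-0.0168,0.0145,-0.005,0.0609,-0.0297,0.1115,0],[-0.0168,0.0145,-0.005,0.0609,-0.0297,0.1115,0],[-0.0168,0.0145,-0.005,0.0609,-0.0297,0.1115,0]]'
python3 -m jog '[[-0.0012,0.0346,0.0038,-0.0254,0.0505,0.1144,0],[-0.0012,0.0346,0.0038,-0.0254,0.0505,0.1144,0],[-0.0012,0.0346,0.0038,-0.0254,0.0505,0.1144,0],[-0.0012,0.0346,0.0038,-0.0254,0.0505,0.1144,0]]' >/dev/null
python3 -m jog '[[-0.0012,0.0346,0.0038,-0.0254,0.0505,0.1144,0],[-0.0012,0.0346,0.0038,-0.0254,0.0505,0.1144,0],[-0.0012,0.0346,0.0038,-0.0254,0.0505,0.1144,0],[-0.0012,0.0346,0.0038,-0.0254,0.0505,0.1144,0],[0,0,0,0,0,0,0]]'
python3 -m jog '[[0,0,0,0,0,0,0]]'
python3 - <<'E'
from t import *
B2=tool(ins('long',60,100,25),0,106)
T=pose(); im=eyes.capture('wrist')[...,::-1]; cv2.imwrite('pics/w2.png',im); np.save('w2.npy',T)
t=eyes.capture('top')[...,::-1]; cv2.imwrite('pics/top2.png',t)
print(np.round(sense()['joints'],2)); rows(T,B2)
W=cass(WELL['long'],WY); P=np.array([[6,0,44,1],[0,0,44,1],[12,0,44,1],[146,0,38,1]])
print(proj('wrist',(P@W.T)[:,:3],T).round(1).tolist())
C=T@np.linalg.inv(tool(np.eye(4),0,106)); P=np.array([[-55,0,140,1],[55,0,140,1],[-77,0,0,1]])
print(proj('wrist',(P@C.T)[:,:3],T).round(1).tolist())
E
```

```text
time_s: 3.35
eef_pos: [450.3, 18.9, 271.8]
ee_rot: [-0.0, 0.94, 0.34, 0.0]
force: [0.3, 0.1, -4.1]
grip_width: 0.131
grip_force: 78.2
time_s: 4.25
eef_pos: [522.9, -241.7, 248.6]
ee_rot: [0.026, 0.969, -0.116, 0.216]
force: [0.6, -0.4, -2.2]
grip_width: 0.13
grip_force: 78.9
time_s: 4.35
eef_pos: [523.9, -239.2, 249.2]
ee_rot: [0.025, 0.97, -0.113, 0.215]
force: [0.4, 0.7, -2.2]
grip_width: 0.129
grip_force: 78.9
[-0.72  0.22  1.67  0.26  0.88  0.96]
1 x [-0.0005, -0.0006, 0.0004, 0.0008, -0.0007, 0.0001]
[[314.7, 320.3], [314.7, 325.3], [314.7, 315.3], [314.7, 197.8]]
[[315.1, 393.7], [315.0, 176.3], [315.3, 281.7]]
```

View pics/w2.png

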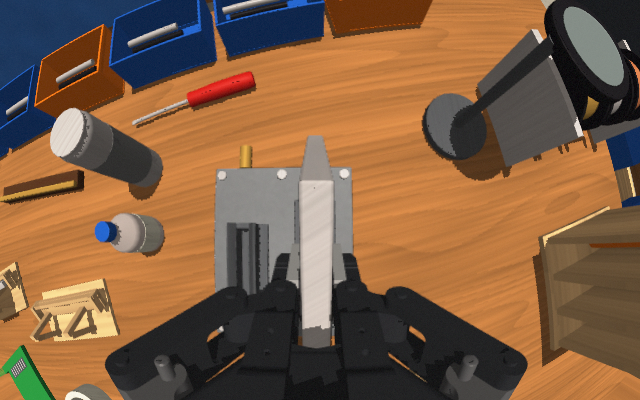

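The wrist view shows the held cassette in line (column 316.5, heel top at row 180), with the plate's far edge from (216,169) to (351,168) and screws at (221,174), (282,174) and (345,174). I'll check the plate pose from this view.

```bash
python3 - <<'E'
from t import *
T=np.load('w2.npy'); im=cv2.imread('pics/w2.png')
g=cv2.cvtColor(im,cv2.COLOR_BGR2GRAY); hsv=cv2.cvtColor(im,cv2.COLOR_BGR2HSV)
m=((hsv[...,1]<50)&(g>170)).astype(np.uint8); m[:160]=0;m[190:]=0
n,l,s,c=cv2.connectedComponentsWithStats(m)
sc=[c[i] for i in range(1,n) if 8<s[i,4]<150 and 210<c[i][0]<360]; print(np.round(sc,1).tolist())
w=onz('wrist',sc,14,T)
# expected from top view screws
t=cv2.imread('pics/top0.png'); m=((cv2.cvtColor(t,cv2.COLOR_BGR2HSV)[...,1]<40)&(cv2.cvtColor(t,cv2.COLOR_BGR2GRAY)>190)).astype(np.uint8)
m[:150]=0;m[250:]=0;m[:,:340]=0;m[:,430:]=0
n,l,s,c=cv2.connectedComponentsWithStats(m)
q=onz('top',c[1:],14)
Pi=np.linalg.inv(cass([528.5,-196.5,0],WY))
f=lambda p:(np.c_[p,np.ones(len(p))]@Pi.T)[:,:2].round(1).tolist()
print('wrist in plate',f(w)); print('top in plate',s[1:,4].tolist(),f(q))
for a,b in (((216,169),(351,168)),):
    print('far corners (110,+-90)',f(onz('wrist',[a,b],12,T)))
E
```

```text
[[281.5, 173.5], [343.9, 172.9], [221.5, 174.5]]
wrist in plate [[101.9, 0.7], [102.7, -79.2], [101.5, 80.8]]
top in plate [16, 16, 14, 22, 17, 20, 18, 14] [[102.2, 81.7], [102.5, 1.8], [102.8, -78.6], [-68.1, 38.4], [-98.3, 80.2], [-68.0, -49.4], [-97.6, -0.1], [-96.6, -80.6]]
far corners (110,+-90) [[109.5, 89.7], [109.7, -88.8]]
```

```bash
sed -i "s/^WY=.*/WY=-12.85; WELL={'long':[443.6,-219.5,12],'short':[462.2,-137.6,12]}; TOE={'long':77,'short':62}/" t.py
python3 - <<'E'
from t import *
q=[(58,60),(53,19),(29.5,10.5),(6,2)]
T=pose()
for a in q:
    X=tool(ins('long',*a,20),1.7,106.3); rows(T,X); T=X
E
```

```text
1 x [-0.0066, -0.0006, 0.0437, 0.0034, -0.0883, -0.0057]
1 x [-0.0187, 0.0, 0.0368, -0.0, 0.0, 0.0]
1 x [-0.025, -0.0, -0.0001, -0.0, 0.0, 0.0]
1 x [-0.025, 0.0, -0.0001, -0.0, 0.0, 0.0]
```

```bash
python3 -m jog '[[-0.0033,-0.0003,0.022,0.0017,-0.044,-0.0028,0],[-0.0033,-0.0003,0.0218,0.0017,-0.0443,-0.0029,0],[0,0,0,0,0,0,0],[-0.0062,0,0.0123,0,0,0,0],[-0.0062,0,0.0123,0,0,0,0]]'
python3 -m jog '[[-0.0063,0,0.0122,0,0,0,0],[0,0,0,0,0,0,0],[-0.0085,0,0,0,0,0,0],[-0.0085,0,0,0,0,0,0],[-0.008,0,0,0,0,0,0]]'
python3 - <<'E'
from t import *
T=pose(); C=T@np.linalg.inv(tool(np.eye(4),1.7,106.3)); W=cass(WELL['long'],WY); D=np.linalg.inv(W)@C
print('tip',(D@[-77,0,0,1])[:3].round(1),'pitch',np.degrees(np.arcsin(D[2,0])).round(2),'yaw',np.degrees(np.arctan2(D[1,0],D[0,0])).round(2),'roll',np.degrees(np.arcsin(D[2,1])).round(2))
im=eyes.capture('scene')[...,::-1]; cv2.imwrite('pics/s3.png',cv2.resize(im[140:275,200:360],None,fx=4.4,fy=4.4,interpolation=cv2.INTER_CUBIC))
E
```

```text
time_s: 4.95
eef_pos: [533.2, -240.2, 179.4]
ee_rot: [0.02, 0.978, -0.11, 0.174]
force: [0.7, -0.2, -3.7]
grip_width: 0.131
grip_force: 78.9
time_s: 5.45
eef_pos: [507.5, -234.9, 156.6]
ee_rot: [0.02, 0.978, -0.111, 0.173]
force: [0.1, 0.8, -2.8]
grip_width: 0.126
grip_force: 78.8
tip [28.2 -0.8 17.8] pitch 20.03 yaw -0.11 roll -0.01
```

View pics/s3.png

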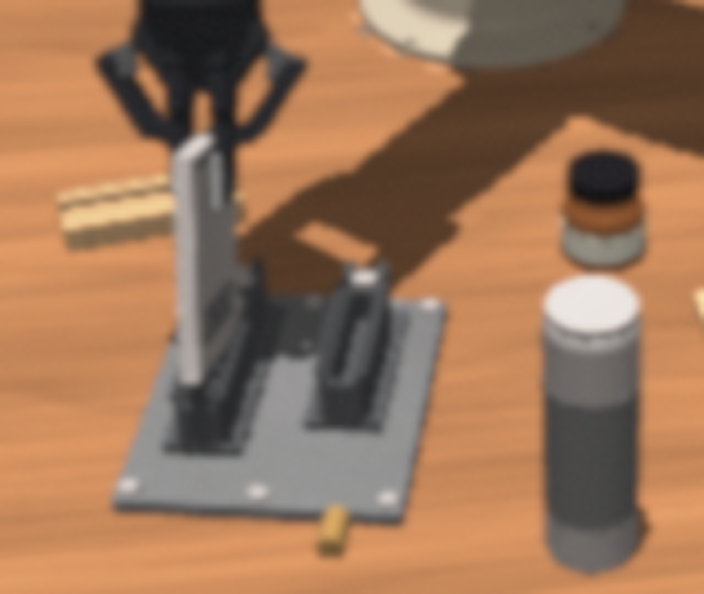

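The crop shows the long cassette tilted and centred over the right-hand (long) well, with nothing else touched. I'll slide the toe under the bar.

```bash
python3 -m jog '[[-0.008,-0.0005,0,0,0,0,0],[-0.008,0,0,0,0,0,0],[-0.0065,0,0,0,0,0,0],[0,0,0,0,0,0,0],[0,0,0,0,0,0,0]]'
cat > st.py <<'E'
import sys
from t import *
n=sys.argv[1]; gx,gz=map(float,sys.argv[2:4])
T=pose(); C=T@np.linalg.inv(tool(np.eye(4),gx,gz)); W=cass(WELL[n],WY); D=np.linalg.inv(W)@C
print('tip',(D@[-TOE[n],0,0,1])[:3].round(1)-[0,0,8],'pitch',np.degrees(np.arcsin(D[2,0])).round(2),'yaw',np.degrees(np.arctan2(D[1,0],D[0,0])).round(2),'roll',np.degrees(np.arcsin(D[2,1])).round(2),np.round(sense()['force'],1))
for a in sys.argv[4:]:
    X=tool(ins(n,*eval(a)),gx,gz); print(a,end=' '); rows(T,X); T=X
E
python3 st.py long 1.7 106.3 '(6,2,20)' '(6,2,15)' '(6,2,10)' '(5,2,5)' '(5,2,0)'
```

```text
time_s: 6.0
eef_pos: [487.6, -230.1, 148.6]
ee_rot: [0.02, 0.978, -0.111, 0.172]
force: [1.2, -1.3, -2.6]
grip_width: 0.128
grip_force: 78.7
tip [ 7.7 -0.4  1.8] pitch 19.99 yaw -0.15 roll 0.01 [ 1.2 -1.3 -2.6]
(6,2,20) 1 x [-0.0015, -0.0005, -0.0008, 0.0006, 0.0001, -0.0024]
(6,2,15) 1 x [0.009, 0.0, 0.0073, 0.0, -0.0873, -0.0]
(6,2,10) 1 x [0.009, 0.0, 0.0073, 0.0, -0.0873, -0.0]
(5,2,5) 1 x [0.008, -0.0, 0.0071, -0.0, -0.0873, 0.0]
(5,2,0) 1 x [0.009, 0.0, 0.0073, 0.0, -0.0873, 0.0]
```

```bash
python3 -m jog '[[-0.0015,-0.0004,0,0,0,-0.002,0],[0.0045,0,0.0037,0,-0.0437,0,0],[0.0045,0,0.0037,0,-0.0437,0,0],[0.0045,0,0.0037,0,-0.0437,0,0],[0.0045,0,0.0037,0,-0.0437,0,0]]'
python3 st.py long 1.7 106.3 '(6,2,10)' '(5,2,5)' '(5,2,0)'
```

```text
time_s: 6.5
eef_pos: [507.6, -234.1, 138.7]
ee_rot: [0.01, 0.99, -0.112, 0.086]
force: [0.6, 0.2, -3.0]
grip_width: 0.131
grip_force: 78.8
tip [ 6.3 -0.1  0.5] pitch 9.88 yaw -0.0 roll -0.04 [ 0.6  0.2 -3. ]
(6,2,10) 1 x [-0.0003, -0.0, -0.0017, 0.0007, 0.002, -0.0001]
(5,2,5) 1 x [0.008, -0.0, 0.0071, -0.0, -0.0873, 0.0]
(5,2,0) 1 x [0.009, 0.0, 0.0073, 0.0, -0.0873, 0.0]
```

```bash
python3 -m jog '[[0.004,0,0.003,0,-0.0437,0,0],[0.004,0,0.003,0,-0.0437,0,0],[0.0045,0,0.003,0,-0.0437,0,0],[0.0045,0,0.003,0,-0.0437,0,0],[0,0,0,0,0,0,0]]'
python3 st.py long 1.7 106.3 '(5,0,0)'
```

```text
time_s: 7.0
eef_pos: [525.7, -238.1, 128.0]
ee_rot: [0.0, 0.994, -0.112, -0.001]
force: [-0.8, -0.3, -1.9]
grip_width: 0.13
grip_force: 78.7
tip [5.4 0.1 1.8] pitch -0.07 yaw 0.02 roll -0.01 [-0.8 -0.3 -1.9]
(5,0,0) 1 x [-0.0005, 0.0001, 0.0017, 0.0003, 0.0012, 0.0004]
```

```bash
python3 -m jog '[[0,0,0.001,0,0,0,0],[0,0,0.001,0,0,0,0],[0,0,0,0,0,0,0]]'
python3 -m jog '[[0,0,0.001,0,0,0,0],[0,0,0,0,0,0,0]]'
```

```text
time_s: 7.3
eef_pos: [524.6, -238.0, 126.7]
ee_rot: [0.0, 0.994, -0.112, -0.0]
force: [0.4, 0.2, -2.8]
grip_width: 0.128
grip_force: 79.0
time_s: 7.5
eef_pos: [524.8, -238.1, 126.5]
ee_rot: [0.0, 0.994, -0.112, -0.0]
force: [-3.2, 0.8, 5.2]
grip_width: 0.131
grip_force: 79.9
```

Floor contact, at the expected height. I'll release and retreat.

```bash
python3 -m jog '[[0,0,0,0,0,0,0.02],[0,0,0,0,0,0,0.05],[0,0,0,0,0,0,0.05],[0,0,-0.02,0,0,0,0.05],[0,0,-0.03,0,0,0,0.05]]'
python3 -m jog '[[0,0,-0.045,0,0,0,0.05],[0,0,-0.045,0,0,0,0.05],[0,0,0,0,0,0,0.05]]'
python3 - <<'E'
from t import *
T=pose(); im=eyes.capture('wrist')[...,::-1]; cv2.imwrite('pics/w4.png',im); np.save('w4.npy',T)
W=cass(WELL['long'],WY)@cass([81,0,8],0); P=np.array([[-55,0,140,1],[55,0,140,1]]); print(proj('wrist',(P@W.T)[:,:3],T).round(1).tolist())
W=cass(WELL['short'],WY); P=np.array([[6,0,44,1],[116,0,38,1]]); print('short bar, heel end',proj('wrist',(P@W.T)[:,:3],T).round(1).tolist())
M=tool(cass([450,60,165],60),0,106); n1=rows(T,M)
C=atop([507.9,394.6,116.9],98,105); print(C[:3,3]); rows(M,tool(C,0,165))
E
```

```text
time_s: 8.0
eef_pos: [524.3, -237.6, 174.7]
ee_rot: [-0.001, 0.994, -0.112, -0.002]
force: [0.6, -0.2, 0.5]
grip_width: 0.584
grip_force: 0.0
time_s: 8.3
eef_pos: [526.5, -239.0, 271.9]
ee_rot: [0.003, 0.994, -0.112, 0.004]
force: [0.4, 0.1, -0.8]
grip_width: 0.581
grip_force: 0.0
[[314.1, 263.2], [313.9, 138.8]]
short bar, heel end [[246.8, 235.5], [242.0, 146.6]]
9 x [0.0033, -0.0365, -0.0, 0.0011, -0.0006, -0.1413]
[559.88907361 401.9065878   25.9673326 ]
8 x [0.041, -0.0093, 0.0123, -0.063, 0.0217, -0.081]
```

View pics/w4.png

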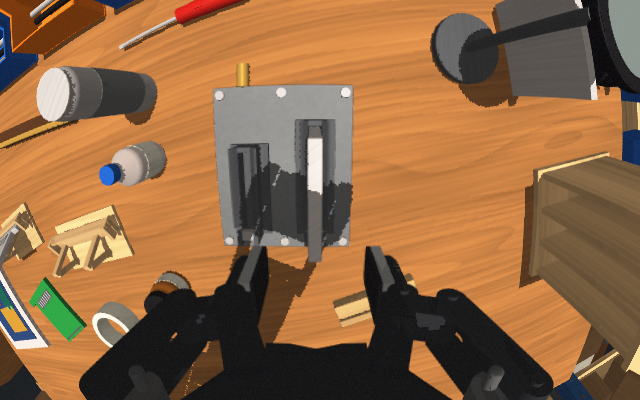

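The long cassette's top runs from (315,138) to (315,262), against (314,139) to (314,263) predicted for home, so it is seated. The short well is free. On to the short cassette.

```bash
python3 -m jog '[[0.0033,-0.0365,0,0.0011,-0.0006,-0.1413,0.06],[0.0033,-0.0365,0,0.0011,-0.0006,-0.1413,0.06],[0.0033,-0.0365,0,0.0011,-0.0006,-0.1413,0.06],[0.0033,-0.0365,0,0.0011,-0.0006,-0.1413,0.06],[0.0033,-0.0365,0,0.0011,-0.0006,-0.1413,0.06]]' >/dev/null
python3 -m jog '[[0.0033,-0.0365,0,0.0011,-0.0006,-0.1413,0.06],[0.0033,-0.0365,0,0.0011,-0.0006,-0.1413,0.06],[0.0033,-0.0365,0,0.0011,-0.0006,-0.1413,0.06],[0.0033,-0.0365,0,0.0011,-0.0006,-0.1413,0.06]]'
python3 -m jog '[[0.041,-0.0093,0.0123,-0.063,0.0217,-0.081,0.06],[0.041,-0.0093,0.0123,-0.063,0.0217,-0.081,0.06],[0.041,-0.0093,0.0123,-0.063,0.0217,-0.081,0.06],[0.041,-0.0093,0.0123,-0.063,0.0217,-0.081,0.06]]' >/dev/null
python3 -m jog '[[0.041,-0.0093,0.0123,-0.063,0.0217,-0.081,0.06],[0.041,-0.0093,0.0123,-0.063,0.0217,-0.081,0.06],[0.041,-0.0093,0.0123,-0.063,0.0217,-0.081,0.06],[0.041,-0.0093,0.0123,-0.063,0.0217,-0.081,0.06],[0,0,0,0,0,0,0.06]]'
python3 -m jog '[[0,0,0,0,0,0,0.06]]' >/dev/null
python3 - <<'E'
from t import *
C=atop([507.9,394.6,116.9],98,105)
T=pose(); im=eyes.capture('wrist')[...,::-1]; cv2.imwrite('pics/w5.png',im); np.save('w5.npy',T)
P=np.array([[-40,0,105,1],[40,0,105,1]]); print(proj('wrist',(P@C.T)[:,:3],T).round(1).tolist())
print(np.round(sense()['joints'],2)); rows(T,tool(C,0,165)); rows(T,tool(C,0,70))
E
```

```text
time_s: 9.25
eef_pos: [447.3, 61.9, 265.9]
ee_rot: [-0.006, 0.864, 0.503, -0.003]
force: [0.8, -0.3, 0.4]
grip_width: 0.704
grip_force: 0.0
time_s: 10.15
eef_pos: [472.8, 394.8, 162.8]
ee_rot: [0.163, 0.633, 0.732, 0.193]
force: [-0.4, -0.4, 0.0]
grip_width: 0.705
grip_force: 0.0
[[323.1, 278.5], [323.9, 168.5]]
[ 0.58  0.41  1.67 -0.36  0.63  0.69]
1 x [-0.0021, 0.004, -0.0015, -0.0113, -0.0063, -0.0022]
3 x [-0.0008, 0.0016, 0.0312, -0.0038, -0.0021, -0.0007]
```

View pics/w5.png

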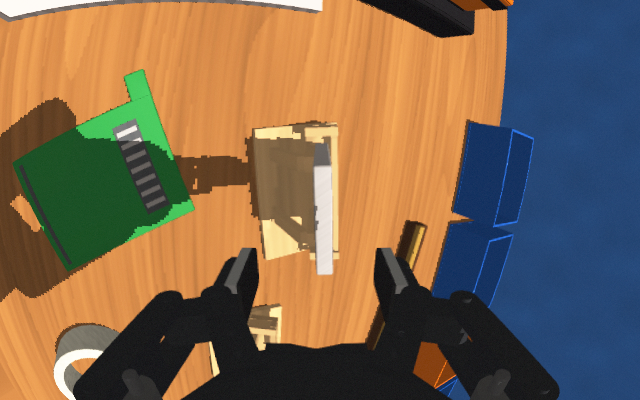

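The wrist view shows the short cassette's top edge from (322.5,165) to (324.5,274), against predicted (323.9,168.5) to (323.1,278.5), so I need a small shift and about 1° of yaw. I'll compute it.

```bash
python3 - <<'E'
from t import *
T=np.load('w5.npy'); im=cv2.imread('pics/w5.png'); h=cv2.cvtColor(im,cv2.COLOR_BGR2HSV)
m=((h[...,1]<35)&(h[...,2]>150)).astype(np.uint8); n,l,s,c=cv2.connectedComponentsWithStats(m)
i=[k for k in range(1,n) if 300<c[k][0]<345 and 190<c[k][1]<250 and s[k,4]>300][0]; print(s[i])
ys,xs=np.nonzero(l==i); f=np.polyfit(ys,xs,1); e=[(np.polyval(f,ys.max()+.5),ys.max()+.5),(np.polyval(f,ys.min()-.5),ys.min()-.5)]; print(np.round(e,1).tolist())
p=onz('wrist',e,116.9,T); d=p[1]-p[0]; yaw=np.degrees(np.arctan2(d[1],d[0])); mid=p.mean(0); print(p.round(1).tolist(),np.linalg.norm(d).round(1),yaw.round(2),mid.round(1))
C=atop(mid,98.3,105); np.save('Cs.npy',C)
rows(T,tool(C,0,71))
E
```

```text
[ 314  165   18  109 1766]
[[324.2, 273.5], [322.3, 164.5]]
[[513.8, 359.0, 116.9], [500.8, 436.7, 116.9]] 78.7 99.51 [507.3 397.9 116.9]
3 x [0.0003, 0.0015, 0.0308, -0.0038, -0.0012, -0.0023]
```

```bash
python3 -m jog '[[0.0003,0.0015,0.0308,-0.0038,-0.0012,-0.006,0.06],[0.0003,0.0015,0.0308,-0.0038,-0.0012,-0.006,0.06],[0.0003,0.0015,0.0308,-0.0038,-0.0012,-0.006,0.06],[0,0,0,0,0,0,0.03],[0,0,0,0,0,0,0.0]]' 80
python3 -m jog '[[0,0,0,0,0,0,0.0],[0,0,0,0,0,0,0.0],[0,0,0,0,0,0,0.0]]'
python3 - <<'E'
from t import *
C=np.load('Cs.npy'); T=pose(); print((np.linalg.inv(C)@T).round(3).tolist()); 
A=T.copy(); A[:3,3]-=T[:3,2]*100
M1=tool(cass([470,200,165],70),0,71);M=tool(cass([450,20,165],40),0,71); B=tool(ins('short',70,100,20),0,71)
for X,Y in((A,M1),(M1,M),(M,B)): rows(X,Y)
E
```

```text
time_s: 10.8
eef_pos: [525.6, 399.4, 89.8]
ee_rot: [0.171, 0.629, 0.733, 0.196]
force: [0.9, -0.4, -0.0]
grip_width: 0.369
grip_force: 0.0
time_s: 11.1
eef_pos: [525.2, 400.4, 90.8]
ee_rot: [0.171, 0.628, 0.733, 0.197]
force: [-2.8, -3.9, 6.3]
grip_width: 0.136
grip_force: 78.9
[[1.0, 0.01, 0.001, -0.115], [0.01, -1.0, -0.005, -2.586], [0.001, 0.005, -1.0, 73.42], [0.0, 0.0, 0.0, 1.0]]
6 x [-0.0321, 0.0041, -0.0098, 0.0863, -0.0214, 0.082]
5 x [-0.033, 0.0159, 0.0, 0.0, -0.0, 0.1047]
7 x [0.0073, 0.0303, 0.006, -0.023, 0.0463, 0.1304]
```

```bash
python3 -m jog '[[0,0,-0.01,0,0,0,0.0],[0,0,-0.02,0,0,0,0.0],[0,0,-0.03,0,0,0,0],[0,0,-0.04,0,0,0,0.0],[0,0,0,0,0,0,0]]'
python3 -m jog '[[-0.0321,0.0041,-0.0098,0.0863,-0.0214,0.082,0],[-0.0321,0.0041,-0.0098,0.0863,-0.0214,0.082,0],[-0.0321,0.0041,-0.0098,0.0863,-0.0214,0.082,0]]' >/dev/null
python3 -m jog '[[-0.0321,0.0041,-0.0098,0.0863,-0.0214,0.082,0],[-0.0321,0.0041,-0.0098,0.0863,-0.0214,0.082,0],[-0.0321,0.0041,-0.0098,0.0863,-0.0214,0.082,0]]'
python3 -m jog '[[-0.033,0.0159,0,0,0,0.1047,0],[-0.033,0.0159,0,0,0,0.1047,0],[-0.033,0.0159,0,0,0,0.1047,0],[-0.033,0.0159,0,0,0,0.1047,0],[-0.033,0.0159,0,0,0,0.1047,0]]'
python3 -m jog '[[0.0073,0.0303,0.006,-0.023,0.0463,0.1304,0],[0.0073,0.0303,0.006,-0.023,0.0463,0.1304,0],[0.0073,0.0303,0.006,-0.023,0.0463,0.1304,0],[0.0073,0.0303,0.006,-0.023,0.0463,0.1304,0]]' >/dev/null
python3 -m jog '[[0.0073,0.0303,0.006,-0.023,0.0463,0.1304,0],[0.0073,0.0303,0.006,-0.023,0.0463,0.1304,0],[0.0073,0.0303,0.006,-0.023,0.0463,0.1304,0],[0,0,0,0,0,0,0],[0,0,0,0,0,0,0]]'
python3 - <<'E'
from t import *
T=pose(); im=eyes.capture('wrist')[...,::-1]; cv2.imwrite('pics/w6.png',im); np.save('w6.npy',T)
C=T@np.linalg.inv(tool(np.eye(4),0,74.4)); P=np.array([[-40,0,105,1],[40,0,105,1],[40,0,0,1]])
print(proj('wrist',(P@C.T)[:,:3],T).round(1).tolist())
E
python3 st.py short 0 74.4 '(58,60,20)' '(53,19,20)' '(29.5,10.5,20)' '(6,2,20)'
```

```text
time_s: 11.6
eef_pos: [474.6, 394.2, 181.1]
ee_rot: [0.172, 0.627, 0.733, 0.2]
force: [0.2, 0.4, -1.5]
grip_width: 0.128
grip_force: 78.4
time_s: 12.2
eef_pos: [469.7, 198.9, 235.3]
ee_rot: [-0.002, 0.82, 0.572, -0.002]
force: [-0.0, 0.6, -3.5]
grip_width: 0.129
grip_force: 78.3
time_s: 12.7
eef_pos: [449.8, 18.6, 234.6]
ee_rot: [-0.0, 0.94, 0.34, -0.001]
force: [0.5, -0.2, -2.0]
grip_width: 0.132
grip_force: 78.4
time_s: 13.6
eef_pos: [563.5, -160.7, 206.3]
ee_rot: [0.019, 0.979, -0.11, 0.171]
force: [0.1, 0.9, -1.1]
grip_width: 0.129
grip_force: 78.5
[[315.1, 370.8], [315.0, 216.1], [315.3, 159.6]]
tip [71.   0.5 95.5] pitch 19.88 yaw 0.12 roll -0.03 [-0.9 -0.5 -0.8]
(58,60,20) 1 x [-0.0244, 0.0005, 0.0288, -0.0002, 0.0021, 0.002]
(53,19,20) 1 x [-0.0187, 0.0, 0.0368, -0.0, 0.0, 0.0]
(29.5,10.5,20) 1 x [-0.025, 0.0, -0.0001, -0.0, 0.0, 0.0]
(6,2,20) 1 x [-0.025, 0.0, -0.0001, -0.0, 0.0, 0.0]
```

View pics/w6.png

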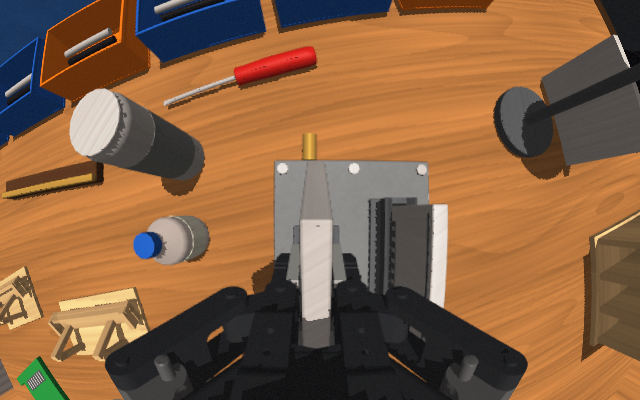

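The wrist view shows the short cassette held straight (column 316, heel top at row 219 against 216 predicted, so grip offset is about +1.5 mm). The bystanders are undisturbed and the long cassette is upright. I'll enter the short well.

```bash
python3 -m jog '[[-0.0115,0.0003,0.0144,0,0.001,0.001,0],[-0.0114,0.0002,0.0144,0,0.001,0.001,0],[0,0,0,0,0,0,0],[-0.0062,0,0.0123,0,0,0,0],[-0.0062,0,0.0123,0,0,0,0]]'
python3 -m jog '[[-0.0063,0,0.0122,0,0,0,0],[0,0,0,0,0,0,0],[-0.0085,0,0,0,0,0,0],[-0.0085,0,0,0,0,0,0],[0,0,0,0,0,0,0]]'
python3 st.py short 1.5 74.4 '(6,2,20)'
```

```text
time_s: 14.15
eef_pos: [550.1, -157.6, 145.5]
ee_rot: [0.02, 0.978, -0.11, 0.174]
force: [-0.1, 0.7, -2.2]
grip_width: 0.13
grip_force: 78.5
time_s: 14.65
eef_pos: [531.2, -153.7, 125.1]
ee_rot: [0.019, 0.978, -0.111, 0.173]
force: [0.4, -0.0, -1.7]
grip_width: 0.134
grip_force: 78.5
tip [36.7 -0.2 13.4] pitch 20.03 yaw -0.1 roll 0.02 [ 0.4 -0.  -1.7]
(6,2,20) 1 x [-0.0327, -0.0003, 0.0003, 0.0002, -0.0005, -0.0016]
```

```bash
python3 -m jog '[[-0.0085,-0.0002,0,0,0,-0.001,0],[-0.0085,0,0,0,0,0,0],[-0.0085,0,0,0,0,0,0],[-0.007,0,0,0,0,0,0],[0,0,0,0,0,0,0]]'
python3 st.py short 1.5 74.4 '(6,2,20)' '(6,2,15)' '(6,2,10)' '(5,2,5)' '(5,2,0)'
```

```text
time_s: 15.15
eef_pos: [501.4, -146.8, 113.3]
ee_rot: [0.019, 0.979, -0.111, 0.172]
force: [0.4, 0.1, -2.2]
grip_width: 0.131
grip_force: 78.5
tip [ 6.1 -0.1  1.7] pitch 19.99 yaw -0.07 roll 0.01 [ 0.4  0.1 -2.2]
(6,2,20) 1 x [0.0, -0.0002, -0.0003, 0.0002, 0.0002, -0.0011]
(6,2,15) 1 x [0.0062, 0.0, 0.0058, 0.0, -0.0873, -0.0]
(6,2,10) 1 x [0.0062, -0.0, 0.0058, 0.0, -0.0873, -0.0]
(5,2,5) 1 x [0.0053, -0.0, 0.0056, -0.0, -0.0873, 0.0]
(5,2,0) 1 x [0.0062, 0.0, 0.0058, 0.0, -0.0873, 0.0]
```

```bash
python3 -m jog '[[0.0031,0,0.0029,0,-0.0437,0,0],[0.0031,0,0.0029,0,-0.0437,0,0],[0.0031,0,0.0029,0,-0.0437,0,0],[0.0031,0,0.0029,0,-0.0437,0,0],[0,0,0,0,0,0,0]]'
python3 -m jog '[[0.0028,0,0.0024,0,-0.0437,0,0],[0.0028,0,0.0024,0,-0.0437,0,0],[0.003,0,0.0024,0,-0.0437,0,0],[0.003,0,0.0024,0,-0.0437,0,0],[0,0,0,0,0,0,0]]'
python3 st.py short 1.5 74.4 '(5,0,0)'
```

```text
time_s: 15.65
eef_pos: [518.0, -150.8, 106.1]
ee_rot: [0.01, 0.99, -0.112, 0.087]
force: [1.2, -0.2, -1.6]
grip_width: 0.134
grip_force: 78.5
time_s: 16.15
eef_pos: [529.8, -153.4, 97.5]
ee_rot: [-0.0, 0.994, -0.112, 0.001]
force: [0.2, -0.3, -1.6]
grip_width: 0.131
grip_force: 78.5
tip [ 6.  -0.3  3. ] pitch 0.06 yaw -0.03 roll 0.01 [ 0.2 -0.3 -1.6]
(5,0,0) 1 x [-0.001, -0.0003, 0.0031, -0.0001, -0.0011, -0.0006]
```

```bash
python3 -m jog '[[-0.0005,0,0.001,0,0,0,0],[-0.0005,0,0.001,0,0,0,0],[0,0,0,0,0,0,0]]'
python3 -m jog '[[0,0,0.001,0,0,0,0],[0,0,0,0,0,0,0]]'
python3 -m jog '[[0,0,0.0005,0,0,0,0],[0,0,0,0,0,0,0]]'
```

```text
time_s: 16.45
eef_pos: [528.0, -152.9, 95.8]
ee_rot: [0.0, 0.994, -0.112, 0.0]
force: [0.5, 0.1, -1.5]
grip_width: 0.132
grip_force: 78.5
time_s: 16.65
eef_pos: [528.3, -153.0, 94.8]
ee_rot: [0.0, 0.994, -0.112, 0.0]
force: [-0.5, -0.2, -2.2]
grip_width: 0.13
grip_force: 78.5
time_s: 16.85
eef_pos: [528.5, -153.1, 94.6]
ee_rot: [0.0, 0.994, -0.112, 0.0]
force: [-0.6, -0.0, 1.3]
grip_width: 0.126
grip_force: 79.0
```

Floor contact at the expected height. I'll release and check.

```bash
python3 -m jog '[[0,0,0,0,0,0,0.02],[0,0,0,0,0,0,0.045],[0,0,0,0,0,0,0.045],[0,0,-0.02,0,0,0,0.045],[0,0,-0.03,0,0,0,0.045]]'
python3 -m jog '[[0,0,-0.045,0,0,0,0.045],[0,0,-0.045,0,0,0,0.045],[0,0,-0.03,0,0,0,0.045],[0,0,0,0,0,0,0.045],[0,0,0,0,0,0,0.045]]'
python3 - <<'E'
from t import *
T=pose(); im=eyes.capture('wrist')[...,::-1]; cv2.imwrite('pics/w7.png',im)
for n,L,H,s in(('long',55,140,81),('short',40,105,66)):
    W=cass(WELL[n],WY)@cass([s,0,8],0); P=np.array([[-L,0,H,1],[L,0,H,1]]); print(n,proj('wrist',(P@W.T)[:,:3],T).round(1).tolist())
a=cv2.imread('pics/top0.png').astype(int); b=eyes.capture('top')[...,::-1]; cv2.imwrite('pics/top7.png',b)
E
```

```text
time_s: 17.35
eef_pos: [527.6, -152.7, 143.6]
ee_rot: [-0.001, 0.994, -0.112, -0.001]
force: [0.4, -0.9, 0.2]
grip_width: 0.531
grip_force: 0.0
time_s: 17.85
eef_pos: [528.2, -152.9, 264.1]
ee_rot: [0.0, 0.994, -0.112, 0.0]
force: [-0.3, -0.0, -0.3]
grip_width: 0.529
grip_force: 0.0
long [[410.7, 247.0], [422.2, 119.2]]
short [[315.0, 232.0], [314.9, 148.3]]
```

View pics/w7.png

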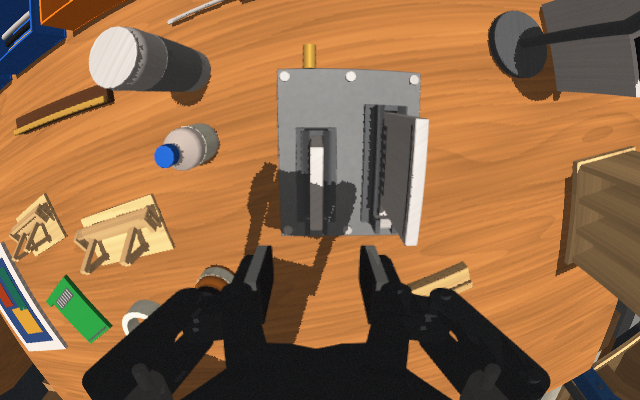

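The picture shows the short cassette's top from (316,147) to (316,231), against (315,148) to (315,232) predicted. The long one runs from (422,119) to (411,246), matching its prediction. Both are home and upright, the gripper is clear, and the bystanders stand where they were.

```bash
python3 -c "from rig import finish_job; print(finish_job())"
```

```text
the job is handed in; nothing more can be done
None
```

Both cassettes are seated upright in their own wells and released, and nothing else on the bench appears to have moved; I handed the job in at about 18 s, and the hand-in returned no verdict.

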